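# Flip the stock tags to match the bins

### The job

On the model-maker's stock board, each bin has a hinged wooden tag in front of it: with gentle fingertip pushes, tip the tags over so that the full bins, and only those, show the face with the round disc (tag leaning towards the robot), and any nearly empty bin shows the bare face (tag leaning towards the bin). Push only and do not pinch the tags; leave the bins and everything else where they stand.

Things in the scene. Friction and masses are not known exactly. Their poses are not given: they have to be found in the camera images.
- board: flat plywood board 300 x 500 x 12 mm fixed on the table (lengthways across the robot's view); origin at the centre of its underside, x axis away from the robot. On its near half stand four tag stands in a row about 110 mm apart, on its far half four blue bins, one behind each stand
- stand_a: wooden tag stand fixed to the board, base 84 (x) x 60 (y) x 8 mm, two cheeks 50 mm high; origin at the centre of its underside, on the board's top; x axis away from the robot to its bin, y along the row. The tag's hinge axis is along y, 40 mm above the origin; a resting tag's underside is open to a fingertip from the side it leans to. Order in the row varies
- tag_a (a joint): angle of stand_a's flip tag from upright, rad, stops at -0.6 and 0.6. Plate 44 wide, 62 long, 4 mm thick, 30 g, swings freely and falls to the side it leans to. Positive: leans to the robot, face with 32 mm dark round steel disc up (full). Negative: leans to the bin, bare face up. At rest its free end is 35 mm beside the hinge, 92 mm above the board's top
- place_a (a point): the spot on the board 120 mm behind stand_a (along its x) where the bin it tells about stands, within 15 mm
- stand_b: wooden tag stand fixed to the board, base 84 (x) x 60 (y) x 8 mm, two cheeks 50 mm high; origin at the centre of its underside, on the board's top; x axis away from the robot to its bin, y along the row. The tag's hinge axis is along y, 40 mm above the origin; a resting tag's underside is open to a fingertip from the side it leans to. Order in the row varies
- tag_b (a joint): angle of stand_b's flip tag from upright, rad, stops at -0.6 and 0.6. Plate 44 wide, 62 long, 4 mm thick, 30 g, swings freely and falls to the side it leans to. Positive: leans to the robot, face with 32 mm dark round steel disc up (full). Negative: leans to the bin, bare face up. At rest its free end is 35 mm beside the hinge, 92 mm above the board's top
- place_b (a point): the spot on the board 120 mm behind stand_b (along its x) where the bin it tells about stands, within 15 mm
- stand_c: wooden tag stand fixed to the board, base 84 (x) x 60 (y) x 8 mm, two cheeks 50 mm high; origin at the centre of its underside, on the board's top; x axis away from the robot to its bin, y along the row. The tag's hinge axis is along y, 40 mm above the origin; a resting tag's underside is open to a fingertip from the side it leans to. Order in the row varies
- tag_c (a joint): angle of stand_c's flip tag from upright, rad, stops at -0.6 and 0.6. Plate 44 wide, 62 long, 4 mm thick, 30 g, swings freely and falls to the side it leans to. Positive: leans to the robot, face with 32 mm dark round steel disc up (full). Negative: leans to the bin, bare face up. At rest its free end is 35 mm beside the hinge, 92 mm above the board's top
- place_c (a point): the spot on the board 120 mm behind stand_c (along its x) where the bin it tells about stands, within 15 mm
- stand_d: wooden tag stand fixed to the board, base 84 (x) x 60 (y) x 8 mm, two cheeks 50 mm high; origin at the centre of its underside, on the board's top; x axis away from the robot to its bin, y along the row. The tag's hinge axis is along y, 40 mm above the origin; a resting tag's underside is open to a fingertip from the side it leans to. Order in the row varies
- tag_d (a joint): angle of stand_d's flip tag from upright, rad, stops at -0.6 and 0.6. Plate 44 wide, 62 long, 4 mm thick, 30 g, swings freely and falls to the side it leans to. Positive: leans to the robot, face with 32 mm dark round steel disc up (full). Negative: leans to the bin, bare face up. At rest its free end is 35 mm beside the hinge, 92 mm above the board's top
- place_d (a point): the spot on the board 120 mm behind stand_d (along its x) where the bin it tells about stands, within 15 mm
- bin_full_dowels: loose blue open bin 70 (x) x 80 (y) x 28 mm standing on the board, origin at the centre of its underside. FULL: heaped level with the rim with short pale dowels, top of the heap 31 mm above the board
- bin_full_pins: loose blue open bin 70 (x) x 80 (y) x 28 mm standing on the board, origin at the centre of its underside. FULL: heaped level with the rim with steel pins, top of the heap 31 mm above the board
- bin_full_pegs: loose blue open bin 70 (x) x 80 (y) x 28 mm standing on the board, origin at the centre of its underside. FULL: heaped level with the rim with short dark wooden pegs, top of the heap 31 mm above the board
- bin_low_pins: loose blue open bin 70 (x) x 80 (y) x 28 mm standing on the board, origin at the centre of its underside. NOT FULL: its blue floor is bare but for three steel pins
- paint_pot: bystander: small closed glass pot with black lid, 28 mm across, 38 mm tall, on the board between two stands; origin at the centre of its underside
- thread_spool: bystander: small wooden spool, 26 mm across, 32 mm tall, on the board between two stands; origin at the centre of its underside
- glue_bottle: bystander: white bottle with red cap, 60 mm across, 170 mm tall, on the right of the table; origin at the centre of its underside
- sanding_block: bystander: dark wooden block 110 x 50 x 30 mm, on the right of the table; origin at the centre of its underside
- truss: bystander: flat lattice of thin wooden sticks 160 x 86 x 6 mm, lying on the left; origin at the centre of its underside
Not all that is in view belongs to the job. Of the things like the bin_full_pins, leave any that is orange or red; of the rest the larger one is meant.

How it is judged:
By the outcome, as a careful person would: the job done as asked, in the order asked, and still so for the second after the job is handed in, with the robot touching nothing.
It also fails if it takes over 64 s, if anything falls off the work surface, if the arm or the gripper's body presses on something with over 40 N, if the wrist force passes 120 N, or if a joint passes its speed limit or range.

### The arm

A 6-joint arm with a two-finger parallel gripper is mounted at the origin on the work surface. World frame = base frame: x ahead of the robot, y to its left, z up, the work surface at z = 0. Lengths are in mm, angles in rad, forces in N, time in s.
With the tool pointing down it reaches from about 350 to 975 mm from the base axis. Payload 4.9 kg.
Tool frame: the origin (TCP) lies at the centre of the arm's flange, where the gripper is bolted on; the fingertips stand 173 mm ahead of it and the grasp point (between the pads) lies 155 mm ahead of it; z points along the fingers, y is the line along which they close (so a half turn about z gives the same grasp; the last joint's range is limited). The gripper opens to 85 mm and grips with 20 to 120 N. Pads are 22 mm wide; open, the fingers measure 114 mm over their backs; the gripper's body (76 mm by 85 mm) begins 54 mm behind the grasp point. The pads swing forward as they close: fully open they stand 13 mm farther back than shut.
Start: joints at [-1.324, 0.053, 1.613, -0, 1.476, -0.119], TCP at [223.554, -583.632, 404.704] pointing down, gripper open.
Joint ranges: [-3.01, 3.01], [-1.01, 2.22], [0.06, 2.58], [-1.02, 4.17], [0.09, 2.62], [-3.14, 3.14]. Speed limits (rad/s): [2.57, 2.57, 3.14, 3.14, 3.14, 3.14].

### API

Orientations are given as a rotation vector (axis times angle).
In Python, from bench import * gives the robot as it stands.
- The arm moves only by the tool step_arm, never from a script. Its argument "increments" is a list of rows, each a list of 3 entries, a list of its own where there are three numbers: the shift along the world's x, y, z in m, then the turn, a rotation vector about the world's x, y, z in degrees, then the gripper command: -1 is fully open, 1 is shut, values between are in proportion. A call has 1 to 10 rows; each row is the pose to reach, as a shift and turn from the pose commanded when the call began; what a row does not reach only later rows make up. A row lasts 1/12 s, in which the tool goes at most 41.7 mm and 7.16 degrees, less where a joint would pass 70% of its speed; a pose out of reach is approached as far as the arm can. A call with a gripper value outside its range is refused whole. The fingers move at their own pace and stop on an object; "newtons" is the grip in N (left out, the last holds). Time passes only in rows, so rows that repeat a pose let the fingers close. It gives the time, the measured TCP pose, the force, the opening and the grip force at its end, in the units of the state.
- state(): the state, without advancing time (a new reading comes with each control period).
- grab_frame(name): name is "scene" or "top" or "wrist"; returns the picture (420x560x3 uint8, red, green, blue); there is no depth.
- camera_params(name): a dict with "camera_matrix" (3x3 intrinsics, pixels), "dist" ([k1, k2, p1, p2, k3] as OpenCV has them; the pictures are not rectified), "rvec" (rotation vector, rad) and "tvec" (3), from world to camera coordinates, as OpenCV has them. Camera axes: x right, y down, z forward; pixel columns grow to the right and rows downward; lengths in mm; the calibration is good to about 2 mm. A picture is of the moment at which its call begins: read the wrist's pose just before it. camera_params takes no time and is no camera call; for the wrist camera it gives the pose at the moment of the call.
- hand_in(): hands the job in; it is judged then, once.
The state is a dict: "t": time; "qpos": joint angles; "qvel": joint speeds; "tau": joint torques, N m; "tcp_pos": TCP position; "tool_rot": TCP orientation; "contact_force": force on the tool from outside, world axes, zero at the start; "wrist_torque": the same for the moment, N m; "gripper_width": finger opening in mm; "grasp_force": force on a finger pad.
Only numpy, scipy, OpenCV 4.12 (cv2) and the standard library are available. Lean on these libraries where they do the work, as an engineer would, in place of code of your own. Each camera call takes 0.05 s, during which the arm holds its last target. There are 200 camera calls.

## Working session

There is one attempt and no reset: what is moved stays moved. The work goes in short steps, Python scripts to look and compute and a tool call to move; the robot and the scene stay as the last step left them, time stands still between calls to the robot, and variables do not carry over. Pictures are saved under pics/ and viewed, at most 10 in all, crops included, and the job is handed in when it is done.

Besides the shell and the picture viewer there is one more tool, called after "Emit:" as name(argument=value, ...) on one line, values as JSON. step_arm: Moves the arm, as the interface text tells. Its arguments: {"type":"object","properties":{"increments":{"type":"array","items":{"type":"array"}},"newtons":{"type":"number"}},"required":["increments"]}

```bash
mkdir -p pics; python3 - <<'E'
from bench import *
import cv2
for n in ("scene","top"):
    f=grab_frame(n); cv2.imwrite(f"pics/{n}0.png",cv2.resize(f[:,:,::-1],(800,600),interpolation=cv2.INTER_CUBIC))
    p=camera_params(n); print(n,p)
E
```

```text
scene {'camera_matrix': array([[469.91975992,   0.        , 276.55984048],
       [  0.        , 469.91975992, 212.0610188 ],
       [  0.        ,   0.        ,   1.        ]]), 'dist': array([-0.06336738,  0.        ,  0.        ,  0.        ,  0.        ]), 'rvec': array([ 2.28414505,  1.26126177, -0.37094936]), 'tvec': array([-290.79123849, -366.45438137, 1495.90380238])}
top {'camera_matrix': array([[502.02670002,   0.        , 283.43989134],
       [  0.        , 502.02670002, 215.93904752],
       [  0.        ,   0.        ,   1.        ]]), 'dist': array([-0.15803659,  0.        ,  0.        ,  0.        ,  0.        ]), 'rvec': array([ 2.10579535, -2.16190609,  0.17230333]), 'tvec': array([  29.38782474,  572.47466353, 1474.56241026])}
```

View pics/scene0.png

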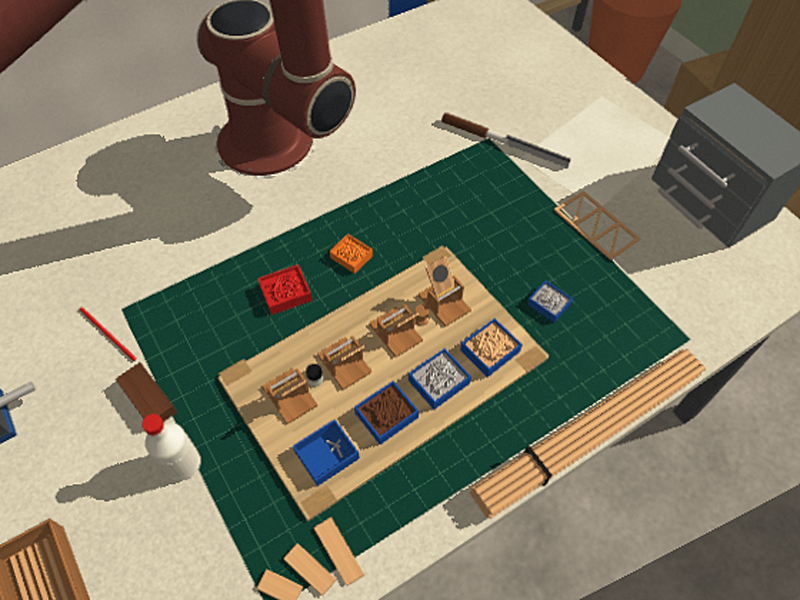

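View pics/top0.png

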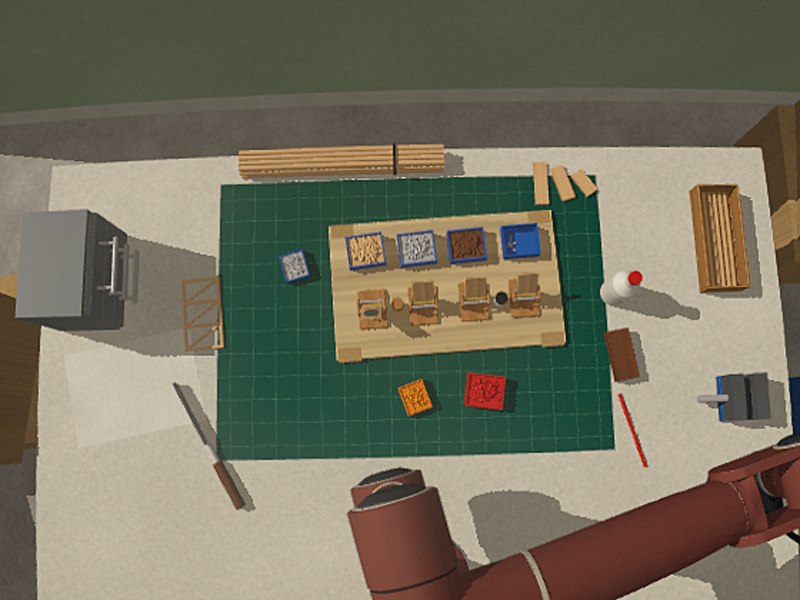

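```bash
cat > h.py <<'E'
from bench import *
import cv2, numpy as np
def ray(n,uv,z,P=None):
    P=P or camera_params(n)
    R=cv2.Rodrigues(P["rvec"])[0]; t=np.array(P["tvec"]).ravel()
    q=cv2.undistortPoints(np.array(uv,float).reshape(-1,1,2),P["camera_matrix"],P["dist"]).reshape(-1,2)
    d=np.c_[q,np.ones(len(q))]@R; c=-R.T@t
    return c+d*((z-c[2])/d[:,2:3])
def proj(n,X,P=None):
    P=P or camera_params(n)
    return cv2.projectPoints(np.array(X,float).reshape(-1,1,3),P["rvec"],P["tvec"],P["camera_matrix"],P["dist"])[0].reshape(-1,2)
E
python3 - <<'E'
from h import *
f=grab_frame("top")[:,:,::-1]
a=cv2.resize(f[150:255,225:405],(800,467),interpolation=cv2.INTER_CUBIC)
cv2.imwrite("pics/c1.png",a)
b=np.array([[330,227],[551,211],[565,345],[337,360]])*.7
print(ray("top",b,12).round(1))
E
```

```text
[[ 767.   176.1   12. ]
 [ 791.6 -318.7   12. ]
 [ 489.4 -330.7   12. ]
 [ 470.5  163.4   12. ]]
```

View pics/c1.png

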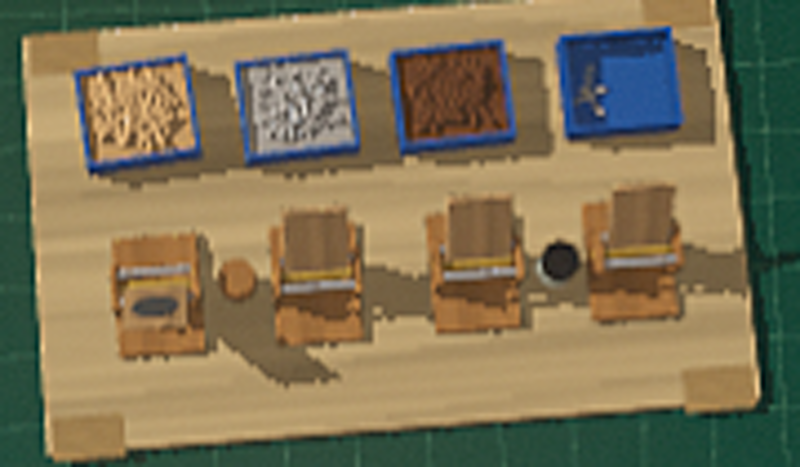

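```bash
python3 - <<'E'
from h import *
from scipy.spatial.transform import Rotation as Ro
c=lambda p: np.array(p)/4.4444+[225,150]
print("near",ray("top",c([[277,345],[363,338],[435,332],[522,327]]),20).round(1))
print("rod",ray("top",c([[280,288],[355,284],[443,274],[518,269]]),52).round(1))
print("tag tip",ray("top",c([[286,209],[347,207],[449,198],[512,196]]),104).round(1))
s=state();R=Ro.from_rotvec(s["tool_rot"]).as_matrix();print(R.round(3),s["tcp_pos"],s["t"],s["gripper_width"])
E
```

```text
near [[ 540.8    3.4   20. ]
 [ 544.1  -56.3   20. ]
 [ 547.  -106.3   20. ]
 [ 548.8 -166.9   20. ]]
rod [[ 5.754e+02  4.000e-01  5.200e+01]
 [ 5.768e+02 -5.060e+01  5.200e+01]
 [ 5.821e+02 -1.108e+02  5.200e+01]
 [ 5.842e+02 -1.622e+02  5.200e+01]]
tag tip [[ 619.4   -4.5  104. ]
 [ 619.7  -44.9  104. ]
 [ 624.  -112.6  104. ]
 [ 624.3 -154.4  104. ]]
[[ 0.934  0.358 -0.   ]
 [ 0.358 -0.934  0.002]
 [ 0.    -0.002 -1.   ]] [ 223.52459177 -583.435148    403.72416216] 0.15 85.4974339517183
```

Emit:
step_arm(increments=[[[0.2,0.21,0],[0,0,-9],1],[[0.2,0.21,0],[0,0,-9],1],[[0.2,0.21,0],[0,0,-9],1],[[0.2,0.21,0],[0,0,-9],1],[[0.2,0.21,0],[0,0,-9],1],[[0.2,0.21,0],[0,0,-9],1],[[0.2,0.21,0],[0,0,-9],1],[[0.2,0.21,0],[0,0,-9],1],[[0.2,0.21,0],[0,0,-9],1],[[0.2,0.21,0],[0,0,-9],1]])

```text
t: 0.98
tcp_pos: [423.4, -373.7, 404.4]
tool_rot: [-3.124, -0.328, 0.001]
contact_force: [-0.7, 0.6, -0.4]
gripper_width: 0.4
grasp_force: 0.0
```

Emit:
step_arm(increments=[[[0.233,0.241,0],[0,0,-5],1],[[0.233,0.241,0],[0,0,-9.6],1],[[0.233,0.241,0],[0,0,-9.6],1],[[0.233,0.241,0],[0,0,-9.6],1],[[0.233,0.241,0],[0,0,-9.6],1],[[0.233,0.241,0],[0,0,-9.6],1],[[0.233,0.241,0],[0,0,-9.6],1],[[0.233,0.241,0],[0,0,-9.6],1],[[0.233,0.241,0],[0,0,-9.6],1],[[0.233,0.241,0],[0,0,-9.6],1]])

```text
t: 1.82
tcp_pos: [657.4, -132.7, 403.9]
tool_rot: [3.141, 0.066, -0.002]
contact_force: [0.3, -0.9, 0.6]
gripper_width: -0.3
grasp_force: 0.0
```

Emit:
step_arm(increments=[[[0,0,-0.03],[0,0,0],1],[[0,0,-0.06],[0,0,0],1],[[0,0,-0.09],[0,0,0],1],[[0,0,-0.11],[0,0,0],1],[[0,0,-0.12],[0,0,0],1],[[0,0,-0.12],[0,0,0],1],[[0,0,-0.12],[0,0,0],1]])

```text
t: 2.4
tcp_pos: [656.2, -134.2, 285.1]
tool_rot: [3.141, 0.062, -0.0]
contact_force: [-0.9, 0.1, 0.3]
gripper_width: 0.2
grasp_force: 0.0
```

```bash
python3 - <<'E'
from h import *
s=state();print(s["t"],s["tcp_pos"],s["tool_rot"],s["contact_force"])
f=grab_frame("scene")[:,:,::-1]
cv2.imwrite("pics/s2.png",cv2.resize(f[130:320,150:403],(800,600),interpolation=cv2.INTER_CUBIC))
E
```

```text
2.4 [ 656.19618862 -134.18881567  285.1127392 ] [ 3.14078201e+00  6.15063244e-02 -7.82531681e-05] [-0.88329703  0.1363123   0.31030132]
```

View pics/s2.png

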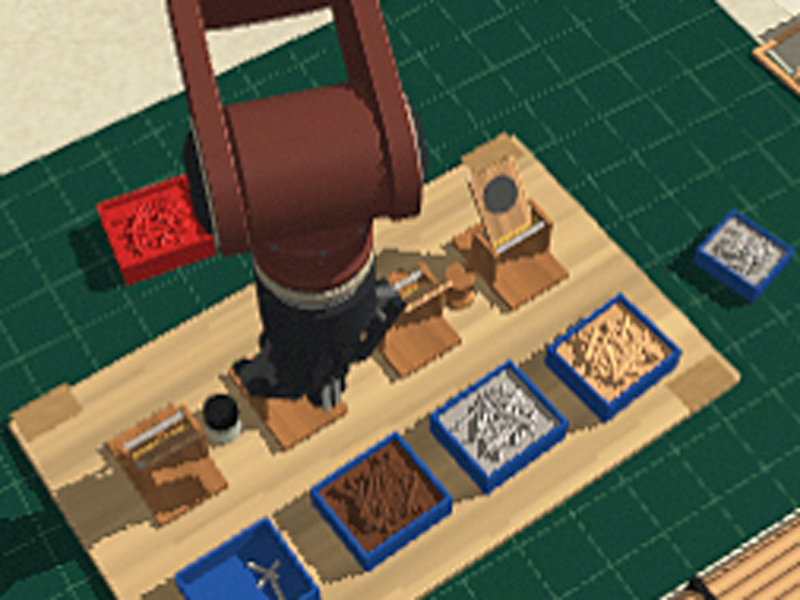

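The picture shows the closed fingers at (330,390), on the bin side of the pegs tag and clear of the bins. The blue bin of pins at (500,420) is the one meant. The small blue bin at (740,255) and the red one at (155,225) are decoys.

Emit:
step_arm(increments=[[[0,0,-0.016],[0,0,0],1],[[0,0,-0.032],[0,0,0],1],[[0,0,-0.032],[0,0,0],1],[[-0.008,0,-0.032],[0,0,0],1],[[-0.015,0,-0.032],[0,0,0],1],[[-0.021,0,-0.032],[0,0,0],1],[[-0.027,-0.001,-0.032],[0,0,0],1],[[-0.033,-0.001,-0.032],[0,0,0],1],[[-0.039,-0.001,-0.032],[0,0,0],1],[[-0.045,-0.002,-0.032],[0,0,0],1]])

```text
t: 3.28
tcp_pos: [610.9, -134.6, 253.0]
tool_rot: [3.141, 0.065, 0.001]
contact_force: [-0.3, 0.7, 0.1]
gripper_width: -0.0
grasp_force: 0.0
```

Emit:
step_arm(increments=[[[-0.005,0,0],[0,0,0],1],[[-0.01,0,0],[0,0,0],1],[[-0.014,0,0],[0,0,0],1],[[-0.018,0,0],[0,0,0],1],[[-0.022,0,0],[0,0,0],1],[[-0.022,0,0],[0,0,0],1],[[-0.022,0,0],[0,0,0],1],[[0.0,0,0.0],[0,0,0],1],[[0.03,0,0],[0,0,0],1],[[0.045,0,0.03],[0,0,0],1]])

```text
t: 4.12
tcp_pos: [656.1, -133.9, 275.1]
tool_rot: [-3.137, -0.065, 0.018]
contact_force: [0.0, -0.5, -1.1]
gripper_width: -0.1
grasp_force: 0.0
```

Emit:
step_arm(increments=[[[0,0,0.03],[0,0,0],1],[[-0.002,0.03,0.03],[0,0,0],1],[[-0.004,0.06,0.03],[0,0,0],1],[[-0.006,0.09,0.03],[0,0,0],1],[[-0.006,0.112,0.03],[0,0,0],1],[[-0.006,0.112,0],[0,0,0],1],[[-0.006,0.112,-0.03],[0,0,0],1],[[-0.006,0.112,-0.03],[0,0,0],1],[[-0.006,0.112,-0.03],[0,0,0],1]])

```text
t: 4.87
tcp_pos: [649.8, -22.4, 250.5]
tool_rot: [-3.14, -0.065, 0.008]
contact_force: [-0.2, -0.1, -0.4]
gripper_width: 0.1
grasp_force: 0.0
```

```bash
python3 - <<'E'
from h import *
s=state();print(s["t"],s["tcp_pos"],s["tool_rot"],s["contact_force"])
f=grab_frame("scene")[:,:,::-1]
cv2.imwrite("pics/s3.png",cv2.resize(f[130:320,150:403],(800,600),interpolation=cv2.INTER_CUBIC))
E
```

```text
4.8667 [649.7536845  -22.35598735 250.46056942] [-3.14007406 -0.06501315  0.00780446] [-0.24556278 -0.05998991 -0.42508207]
```

View pics/s3.png

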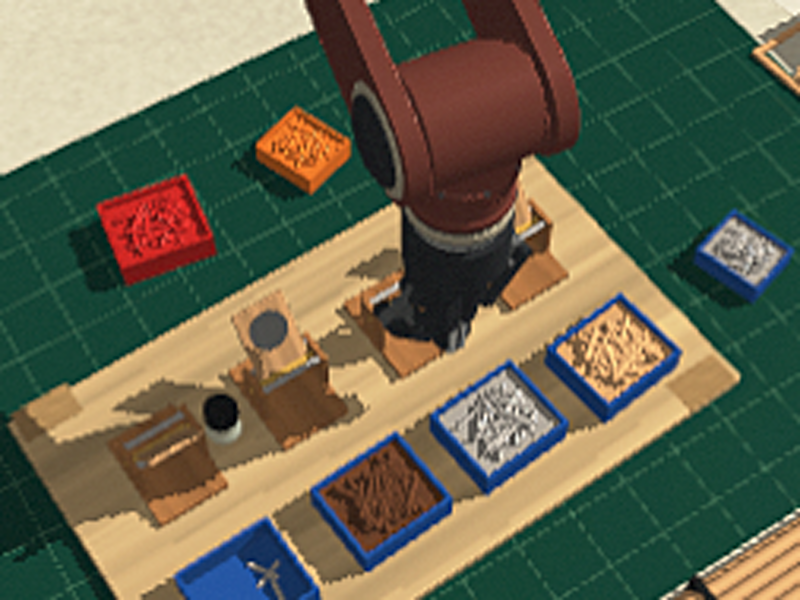

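The pegs tag at (268,330) now shows its disc. The fingers at (450,340) are behind the pins tag, so I'll push that one the same way.

Emit:
step_arm(increments=[[[-0.008,0,0],[0,0,0],1],[[-0.015,0,0],[0,0,0],1],[[-0.021,0,0],[0,0,0],1],[[-0.027,-0.001,0],[0,0,0],1],[[-0.033,-0.001,0],[0,0,0],1],[[-0.039,-0.001,0],[0,0,0],1],[[-0.045,-0.002,0],[0,0,0],1]])

```text
t: 5.5
tcp_pos: [604.8, -24.6, 252.9]
tool_rot: [-3.141, -0.065, -0.0]
contact_force: [0.4, -0.9, 0.3]
gripper_width: 0.1
grasp_force: 0.0
```

Emit:
step_arm(increments=[[[-0.005,0,0],[0,0,0],1],[[-0.01,0,0],[0,0,0],1],[[-0.014,0,0],[0,0,0],1],[[-0.018,0,0],[0,0,0],1],[[-0.022,0,0],[0,0,0],1],[[-0.022,0,0],[0,0,0],1],[[-0.022,0,0],[0,0,0],1],[[0.0,0,0.0],[0,0,0],1],[[0.03,0,0],[0,0,0],1],[[0.045,0,0.03],[0,0,0],1]])

```text
t: 6.33
tcp_pos: [650.0, -24.4, 275.3]
tool_rot: [-3.139, -0.064, 0.018]
contact_force: [-1.3, -0.3, -0.5]
gripper_width: -0.3
grasp_force: 0.0
```

Emit:
step_arm(increments=[[[0,0,0.04],[0,0,0],1],[[0,0,0.08],[0,0,0],1],[[0,0,0.12],[0,0,0],1],[[-0.03,-0.03,0.14],[0,0,0],1],[[-0.06,-0.06,0.14],[0,0,0],1],[[-0.09,-0.09,0.14],[0,0,0],1],[[-0.12,-0.12,0.14],[0,0,0],1],[[-0.14,-0.15,0.14],[0,0,0],1],[[-0.16,-0.18,0.14],[0,0,0],1],[[-0.18,-0.21,0.14],[0,0,0],1]])

```text
t: 7.17
tcp_pos: [469.2, -235.9, 423.1]
tool_rot: [3.14, 0.065, 0.001]
contact_force: [0.2, -0.6, 0.1]
gripper_width: 0.5
grasp_force: 0.0
```

Emit:
step_arm(increments=[[[-0.15,-0.2,0],[0,0,0],1],[[-0.15,-0.2,0],[0,0,0],1],[[-0.15,-0.2,0],[0,0,0],1],[[-0.15,-0.2,0],[0,0,0],1],[[-0.15,-0.2,0],[0,0,0],1],[[-0.15,-0.2,0],[0,0,0],1],[[-0.15,-0.2,0],[0,0,0],1],[[-0.15,-0.2,0],[0,0,0],1],[[-0.15,-0.2,0],[0,0,0],1],[[-0.15,-0.2,0],[0,0,0],1]])

```text
t: 8.0
tcp_pos: [321.3, -433.9, 422.7]
tool_rot: [-3.141, -0.067, -0.0]
contact_force: [-0.2, -0.9, 0.3]
gripper_width: -0.1
grasp_force: 0.0
```

```bash
python3 - <<'E'
from h import *
s=state();print(s["t"],s["tcp_pos"],s["qvel"],s["contact_force"])
f=grab_frame("scene")[:,:,::-1]
cv2.imwrite("pics/s4.png",cv2.resize(f[160:360,150:417],(800,600),interpolation=cv2.INTER_CUBIC))
E
```

```text
8.0 [ 321.33901313 -433.87144115  422.65340921] [ 1.22680155e-02 -4.64776686e-03  3.15067192e-03 -2.24865841e-03
 -1.19363573e-05 -1.53613578e-03] [-0.1902196  -0.87440874  0.30765948]
```

View pics/s4.png

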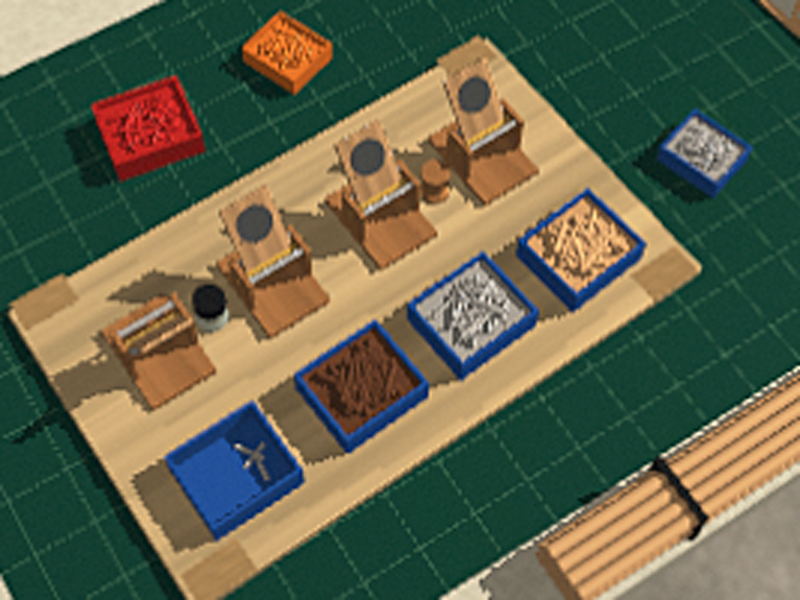

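The tags for the three full bins show their discs at (255,223), (368,157) and (474,95). The tag at (150,330) still leans towards its nearly empty bin, and nothing else has moved.

```bash
python3 -c "
from bench import *
print(hand_in())"
```

```text
the job is handed in; nothing more can be done
None
```

I tipped the pins and pegs tags to their disc faces and handed the job in; the dowels tag already showed its disc, and the nearly empty bin's tag already showed its bare face, so I left both alone.

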